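# Take the egg torch out of its sprung clips

### The job

Get the torch ready for checking eggs: grip it in the middle, snap it straight forward out of its two sprung clips, and lay it down flat in the empty shallow tray on the counter, lowering it in by hand rather than dropping it. Leave the brush in its own clips.

Things in the scene. Friction and masses are not known exactly. Their poses are not given: they have to be found in the camera images.
- torch: The torch: level round aluminium bar 30 mm in diameter, black six-sided head 40 mm across flats at one end, 190 mm long, about 0.12 kg. Origin on the bar's axis midway between its clips, 100 mm above the counter at first; y along the bar to the head, which is y = 71 to 95 mm. Grip from above between the clips, fingers in front and behind. Lying flat, its middle is 18 mm above what it lies on.
- torch_stand: Fixed wooden stand of the torch: base 14 mm thick, two posts 124 mm tall, each with a steel C-clip 14 mm wide, centred at y = -50 and 50 mm, open to -x (front). Origin on the counter under the clips' axis (x = 0, z = 100 mm), midway; x level to the back, y along the torch. Posts x = 18 to 33 mm; clear between them. Pulled along -x at 5 to 15 N, the clips let go within 25 mm.
- brush: To be left alone: a wooden brush with a round handle 30 mm in diameter and a flat bristle head 44 mm wide and 66 mm long, 228 mm over all, in an identical stand beside the torch's (left or right varies). Origin on the handle's axis midway between its clips, 100 mm above the counter; y along the handle to the bristle head, x to the back of its stand.
- tray: The empty shallow plywood tray, fixed on the counter in front of the stands: 170 x 270 mm outside, walls 35 mm high and 6 mm thick, floor 6 mm thick. Origin under its centre at the counter's surface; x across its short side, y along its long side, z up.
Not all that is in view belongs to the job. Leave any blue or purple look-alike of the torch_stand alone. There is more than one size of the torch; the job needs the larger.

How it is judged:
By the outcome, as a careful person would: the job done as asked, in the order asked, and still so for the second after the job is handed in, with the robot touching nothing.
It also fails if it takes over 35 s, if anything falls off the work surface, if the arm or the gripper's body presses on something with over 40 N, if the wrist force passes 120 N, or if a joint passes its speed limit or range.

### The arm

A 6-joint arm with a two-finger parallel gripper is mounted at the origin on the work surface. World frame = base frame: x ahead of the robot, y to its left, z up, the work surface at z = 0. Lengths are in mm, angles in rad, forces in N, time in s.
With the tool pointing down it reaches from about 350 to 875 mm from the base axis. Payload 4.2 kg.
Tool frame: the origin (TCP) lies at the very end of the fingers, on their centre line; the grasp point (between the pads) lies 19 mm behind it; z points along the fingers, y is the line along which they close (so a half turn about z gives the same grasp; the last joint's range is limited). The gripper opens to 85 mm and grips with 20 to 120 N. Pads are 22 mm wide; open, the fingers measure 114 mm over their backs; the gripper's body (76 mm by 85 mm) begins 54 mm behind the grasp point. The pads swing forward as they close: fully open they stand 13 mm farther back than shut.
Start: joints at [1.418, 0.385, 0.008, 0, -1.194, -0.259], TCP at [250.129, 572.743, 199.012] pointing down, gripper open.
Joint ranges: [-3.14, 3.14], [-1.21, 2.06], [-1.07, 1.41], [-3.16, 2.05], [-2.99, -0.16], [-3.1, 3.1]. Speed limits (rad/s): [2.79, 2.79, 3.14, 3.14, 3.14, 3.14].

### API

Orientations are given as a unit quaternion [x, y, z, w].
In Python, from bench import arm, optics gives the robot as it stands. The module is installed in compiled form; this text tells all that it offers.
- The arm moves only by the tool step_arm, never from a script. Its argument "motion" is a list of rows, each an object with "dr": the turn, a rotation vector about the tool's x, y, z in units of 8 degrees (1.0 is 8 degrees), a list of three; "slide": the shift along the tool's x, y, z in mm, a list of three; "jaw": the finger opening in mm, from 0 to 85.4. A call has exactly 8 rows; each row is the pose to reach, as a shift and turn from the pose commanded when the call began, along the tool's axes at that moment; what a row does not reach only later rows make up. A row lasts 1/8 s, in which the tool goes at most 62.5 mm and 10.7 degrees, less where a joint would pass 70% of its speed; a pose out of reach is approached as far as the arm can. A call with a gripper value outside its range is refused whole. The fingers move at their own pace and stop on an object; the grip force is fixed at half the most. Time passes only in rows, so rows that repeat a pose let the fingers close, or fill a call up. It gives the time, the measured TCP pose, the force, the opening and the grip force at its end, in the units of the state.
- arm.read_state(): the state, without advancing time (a new reading comes with each control period).
- optics.get_image(name): name is "scene" or "top" or "wrist"; returns the picture (384x512x3 uint8, blue, green, red); there is no depth.
- optics.camera_info(name): a dict with "camera_matrix" (3x3 intrinsics, pixels), "view" (4x4, takes a point from world to camera coordinates); the wrist camera has in their place "T_tool_cam" (4x4, takes a point from camera to tool coordinates, whose origin is the TCP and whose axes are the flange's). Camera axes: x right, y up, looking along -z (the intrinsics and any distortion apply to the point x, -y, -z); pixel columns grow to the right and rows downward; lengths in mm; the calibration is good to about 2 mm. A picture is of the moment at which its call begins: read the wrist's pose just before it. camera_info takes no time and is no camera call.
- arm.job_done(): hands the job in; it is judged then, once.
The state is a dict: "clock": time; "joints": joint angles; "joint_vel": joint speeds; "joint_efforts": joint torques, N m; "position": TCP position; "ee_rot": TCP orientation; "contact_force": force on the tool from outside, world axes, zero at the start; "wrist_torque": the same for the moment, N m; "gripper_width": finger opening in mm; "grasp_force": force on a finger pad.
Only numpy, scipy, OpenCV 4.12 (cv2) and the standard library are available. Lean on these libraries where they do the work, as an engineer would, in place of code of your own. Each camera call takes 0.05 s, during which the arm holds its last target. There are 200 camera calls.

## Working session

There is one attempt and no reset: what is moved stays moved. The work goes in short steps, Python scripts to look and compute and a tool call to move; the robot and the scene stay as the last step left them, time stands still between calls to the robot, and variables do not carry over. Pictures are saved under pics/ and viewed, at most 10 in all, crops included, and the job is handed in when it is done.

Besides the shell and the picture viewer there is one more tool, called after "Call:" as name(argument=value, ...) on one line, values as JSON. step_arm: Moves the arm, as the interface text tells. Its arguments: {"type":"object","properties":{"motion":{"type":"array","items":{"type":"object","properties":{"dr":{"type":"array","items":{"type":"number"}},"slide":{"type":"array","items":{"type":"number"}},"jaw":{"type":"number"}}}}},"required":["motion"]}

```bash
mkdir -p pics
cat > h.py <<'E'
import numpy as np, cv2
from bench import arm, optics
np.set_printoptions(precision=4,suppress=True)
def grab(n,f):
    im=optics.get_image(n); cv2.imwrite(f,im); return im
def ray(name,uv,info=None):
    i=info or optics.camera_info(name); K=np.array(i["camera_matrix"]); V=np.array(i["view"])
    d=np.linalg.inv(K)@[uv[0],uv[1],1]; R=V[:3,:3]
    return -R.T@V[:3,3], R.T@(d*[1,-1,-1])
def onz(name,uv,z):
    o,d=ray(name,uv); return o+d*(z-o[2])/d[2]
def proj(name,p):
    i=optics.camera_info(name); V=np.array(i["view"]); c=V[:3,:3]@np.array(p)+V[:3,3]; c=c*[1,-1,-1]
    q=np.array(i["camera_matrix"])@c; return q[:2]/q[2]
E
python3 - <<'E'
from h import *
for n in ("scene","top"): 
    grab(n,f"pics/{n}1.png"); i=optics.camera_info(n); print(n,i)
print(arm.read_state())
E
```

```text
scene {'camera_matrix': array([[355.1167,   0.    , 255.2689],
       [  0.    , 355.1167, 193.1045],
       [  0.    ,   0.    ,   1.    ]]), 'view': array([[    0.1524,     0.9883,    -0.007 ,    43.7618],
       [   -0.5387,     0.089 ,     0.8378,   211.6174],
       [    0.8286,    -0.1239,     0.546 , -1536.3098],
       [    0.    ,     0.    ,     0.    ,     1.    ]])}
top {'camera_matrix': array([[390.5143,   0.    , 253.4893],
       [  0.    , 390.5143, 191.4691],
       [  0.    ,   0.    ,   1.    ]]), 'view': array([[   -0.0096,    -0.9998,     0.0198,  -116.4125],
       [    0.9951,    -0.0076,     0.0989,  -471.6359],
       [   -0.0987,     0.0207,     0.9949, -1043.7394],
       [    0.    ,     0.    ,     0.    ,     1.    ]])}
{'clock': 0.1, 'joints': array([ 1.4176,  0.3855,  0.0067, -0.0005, -1.194 , -0.2586]), 'joint_vel': array([ 0.0005, -0.0024,  0.0026,  0.0017, -0.0005, -0.0011]), 'joint_efforts': array([ -0.0005, -39.3321,  18.8929,   4.198 ,  -0.0026,   0.    ]), 'position': array([249.9172, 572.213 , 198.019 ]), 'ee_rot': array([ 0.9789, -0.2046, -0.0002,  0.001 ]), 'contact_force': array([ 0.9313, -0.4041, -0.2083]), 'wrist_torque': array([0.0111, 0.0417, 0.0542]), 'grasp_force': 0.0, 'gripper_width': 85.28946876830213}
```

View pics/scene1.png

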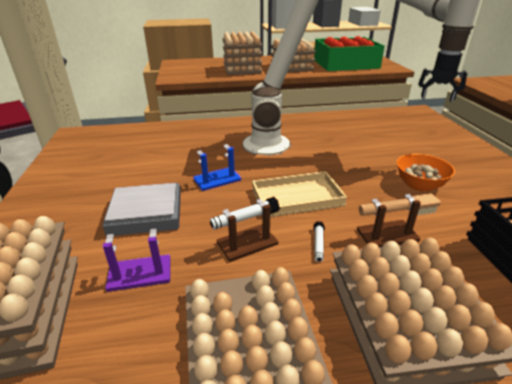

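View pics/top1.png

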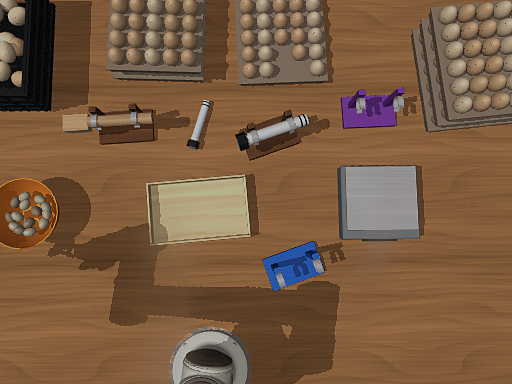

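The scene view shows the torch in its wooden stand at (245,215), with a smaller loose torch at (319,241). The brush is in its stand at (400,205), the tray at (298,192), and blue and purple look-alike stands at (217,170) and (137,270).
In the top view, y runs left and x runs up. The torch is at (275,130) with its head at (243,141), and the tray is centred near (199,209).
Possible mix-ups in the top view: the small torch (199,123), the brush (110,120), the empty purple stand (370,108) and the empty blue stand (293,265). My choice is the torch in clips at (275,130), which I'll check in a close crop.

Run:
```python
from h import *
im=cv2.imread("pics/top1.png")
a=cv2.resize(im[95:170,225:325],None,fx=6,fy=6,interpolation=cv2.INTER_CUBIC)
cv2.imwrite("pics/crop1.png",a)
# tray mask
hsv=cv2.cvtColor(im,cv2.COLOR_BGR2HSV)
print(hsv[209,199],hsv[180,200],hsv[160,200],hsv[130,275],hsv[141,243])
m=cv2.inRange(hsv,(18,20,130),(40,140,255)); m[:170]=0;m[250:]=0;m[:,:140]=0;m[:,260:]=0
c=max(cv2.findContours(m,0,2)[0],key=cv2.contourArea); r=cv2.minAreaRect(c); b=cv2.boxPoints(r); print(r)
P=np.array([onz("top",q,35) for q in b]); print(P[:, :2],P.mean(0),np.linalg.norm(P-np.roll(P,1,0),axis=1))
# torch ends
for uv in [(240,141),(308,119),(275,130)]: print(uv,onz("top",uv,100))
for uv in [(195,147),(207,100)]: print("small",onz("top",uv,10))
```

```text
[ 21  76 181] [ 15 109  61] [ 14 144 142] [ 83   6 182] [120   9  27]
((197.35247802734375, 209.37704467773438), (62.74126434326172, 100.58521270751953), 84.80557250976562)
[[ 495.6407  174.0058]
 [ 518.65    -96.5296]
 [ 349.641  -110.4977]
 [ 328.2174  155.9939]] [423.0373  30.7431  35.    ] [168.3895 271.5122 169.5852 267.3514]
(240, 141) [593.8652 -85.4365 100.    ]
(308, 119) [ 651.134  -262.2661  100.    ]
(275, 130) [ 622.3561 -176.0313  100.    ]
small [598.2604  41.6164  10.    ]
small [733.3862   8.428   10.    ]
```

View pics/crop1.png

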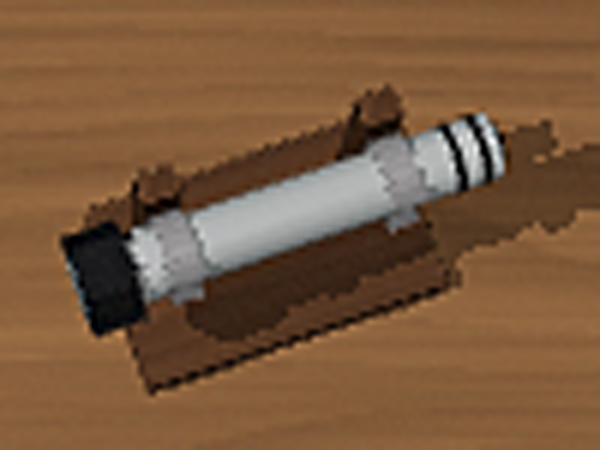

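The close crop shows the larger torch: black head at top-view pixel (241,142), tail at (308,119), clips at (255,137) and (292,124). It measures about 186 mm long, against 190 mm given. The tray measures 169 x 270 mm, which matches too. I'll hover over the torch next.

```bash
cat >> h.py <<'E'
from scipy.spatial.transform import Rotation as Ro
def rel(p,yaw,st=None,cmd=None):
    "slide/dr from commanded pose to TCP p, tool down, tool-x yaw in deg"
    st=st or arm.read_state(); p0,q0=cmd if cmd else (st["position"],st["ee_rot"])
    R0=Ro.from_quat(q0); y=np.radians(yaw)
    Rt=Ro.from_matrix(np.array([[np.cos(y),np.sin(y),0],[np.sin(y),-np.cos(y),0],[0,0,-1]]))
    return R0.inv().apply(np.array(p)-p0).round(1),(np.degrees((R0.inv()*Rt).as_rotvec())/8).round(3)
E
python3 - <<'E'
from h import *
im=cv2.imread("pics/top1.png"); hsv=cv2.cvtColor(im,cv2.COLOR_BGR2HSV)
m=cv2.inRange(hsv,(0,0,120),(180,45,255)); k=np.zeros_like(m); k[105:155,230:315]=m[105:155,230:315]
c=max(cv2.findContours(k,0,2)[0],key=cv2.contourArea); r=cv2.minAreaRect(c); b=cv2.boxPoints(r); print(r,b)
b=cv2.fitLine(c,cv2.DIST_HUBER,0,.01,.01).ravel(); print(b)
q=b[2:]; A=onz("top",q-25*b[:2],100);B=onz("top",q+25*b[:2],100); d=A-B; print(A,B,np.degrees(np.arctan2(d[1],d[0])))
print(optics.camera_info("wrist")); 
print(rel([621.5,-172.5,230],-72.1))
E
```

```text
((273.38043212890625, 129.25067138671875), (11.64537239074707, 55.1436882019043), 70.49755096435547) [[245.4466 132.9668]
 [297.4265 114.5573]
 [301.3143 125.5345]
 [249.3344 143.9441]]
[  0.9099  -0.4148 272.684  131.0216]
[ 592.7086 -110.9911  100.    ] [ 646.8768 -229.465   100.    ] 114.57068139324804
{'camera_matrix': array([[318.1778,   0.    , 259.2291],
       [  0.    , 318.1778, 195.9158],
       [  0.    ,   0.    ,   1.    ]]), 'T_tool_cam': array([[   0.0004,    0.9615,    0.2749,   69.624 ],
       [   1.    ,   -0.0002,   -0.0007,   -0.1581],
       [  -0.0006,    0.2749,   -0.9615, -173.9976],
       [   0.    ,    0.    ,    0.    ,    1.    ]])}
(array([638.7, 533.7, -30.9]), array([ 0.013, -0.006,  6.062]))
```

Call:
step_arm(motion=[{"slide":[40,33,-4],"dr":[0,0,0.76],"jaw":85},{"slide":[80,67,-8],"dr":[0,0,1.52],"jaw":85},{"slide":[120,100,-12],"dr":[0,0,2.28],"jaw":85},{"slide":[160,133,-16],"dr":[0,0,3.03],"jaw":85},{"slide":[200,167,-20],"dr":[0,0,3.79],"jaw":85},{"slide":[240,200,-24],"dr":[0,0,4.55],"jaw":85},{"slide":[280,234,-28],"dr":[0,0,5.3],"jaw":85},{"slide":[319,267,-31],"dr":[0,0,6.06],"jaw":85}])

```text
clock: 1.1
position: [435.9, 198.7, 230.0]
ee_rot: [0.808, -0.59, -0.0, 0.0]
contact_force: [0.6, 0.4, 0.4]
gripper_width: 84.9
grasp_force: 0.0
```

Run:
```python
from h import *
s=arm.read_state(); print(s["position"],s["ee_rot"],s["clock"],rel([621.5,-172.5,230],-72.1))
```

```text
[435.8583 198.6718 230.0004] [ 0.8077 -0.5897 -0.0001  0.0001] 1.1 (array([410.1, -63.8,  -0. ]), array([ 0.001,  0.   , -0.021]))
```

Call:
step_arm(motion=[{"slide":[52,-8,0],"dr":[0,0,0],"jaw":85},{"slide":[104,-16,0],"dr":[0,0,0],"jaw":85},{"slide":[158,-24,0],"dr":[0,0,0],"jaw":85},{"slide":[212,-33,0],"dr":[0,0,0],"jaw":85},{"slide":[266,-41,0],"dr":[0,0,0],"jaw":85},{"slide":[320,-50,0],"dr":[0,0,0],"jaw":85},{"slide":[370,-58,0],"dr":[0,0,0],"jaw":85},{"slide":[410,-64,0],"dr":[0,0,0],"jaw":85}])

```text
clock: 2.1
position: [623.0, -171.9, 229.0]
ee_rot: [0.808, -0.589, -0.001, 0.0]
contact_force: [0.1, 0.8, 0.7]
gripper_width: 85.2
grasp_force: 0.0
```

Run:
```python
from h import *
s=arm.read_state(); print(s["position"],s["ee_rot"]); np.save("w1.npy",np.r_[s["position"],s["ee_rot"]]); grab("wrist","pics/w1.png")
```

```text
[ 622.9655 -171.9293  229.0485] [ 0.8083 -0.5888 -0.0007  0.0003]
```

View pics/w1.png

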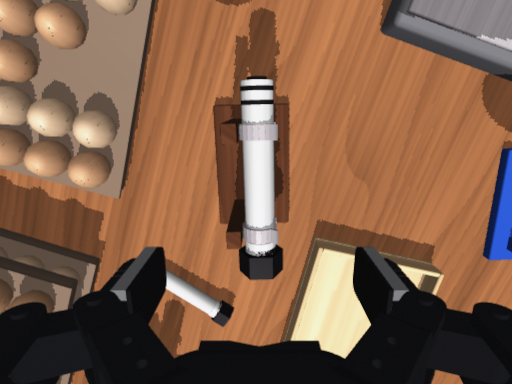

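The wrist view shows the torch from its tail (257,82) to its head (261,262), with clips at about (258,131) and (261,234). The front, open side faces the tray on the right, and the posts are on the left.

```bash
cat >> h.py <<'E'
def wray(uv,pose):
    i=optics.camera_info("wrist"); T=np.array(i["T_tool_cam"]); R=Ro.from_quat(pose[3:]).as_matrix()
    d=np.linalg.inv(np.array(i["camera_matrix"]))@[uv[0],uv[1],1]
    return pose[:3]+R@T[:3,3], R@T[:3,:3]@(d*[1,-1,-1])
def wonz(uv,z,pose):
    o,d=wray(uv,pose); return o+d*(z-o[2])/d[2]
E
python3 - <<'E'
from h import *
P=np.load("w1.npy"); im=cv2.imread("pics/w1.png"); g=cv2.cvtColor(im,cv2.COLOR_BGR2HSV)
C=[]
for r in list(range(146,220,6)):
    x=np.where((g[r,225:300,1]<60)&(g[r,225:300,2]>110))[0]+225; e=(x.min()-.5+x.max()+.5)/2; C.append((e,r)); 
    if r%12==2: print(r,x.min(),x.max())
C=np.array(C); f=np.polyfit(C[:,1],C[:,0],1); print(f)
ax=lambda r:wonz((np.polyval(f,r),r),100,P)
a,b=ax(131),ax(234); d=b-a; print("clips rough",a,b,np.linalg.norm(d),(a+b)/2,np.degrees(np.arctan2(d[1],d[0])))
for r in (76,277): print(r,ax(r))
# width check
print(np.linalg.norm(wonz((245,180),100,P)-wonz((276,180),100,P)))
# top-view consistency
for p in ((a+b)/2,): print(proj("top",p),proj("scene",p))
# tray corners in wrist
for uv in [(315,238),(442,272)]: print(wonz(uv,35,P))
E
```

```text
146 243 273
158 244 273
170 244 273
182 244 273
194 245 273
206 245 274
218 246 276
[  0.0321 253.0897]
clips rough [ 638.5165 -215.4311  100.    ] [ 603.5849 -117.6467  100.    ] 103.83647377481566 [ 621.0507 -166.5389  100.    ] 109.65831148188428
76 [ 654.7817 -260.9624  100.    ]
277 [586.9413 -71.0563 100.    ]
30.268805422720067
[271.3388 130.5107] [245.1726 213.3669]
[ 528.264  -107.5461   35.    ]
[ 354.9603 -113.2717   35.    ]
```

Run:
```python
from h import *
for z in (150,89): print(rel([622.5,-171,z],-70.4))
s=arm.read_state();print(s["position"])
```

```text
(array([-5. ,  0.3, 78.3]), array([ 0.012, -0.008, -0.238]))
(array([ -5.1,   0.2, 139.3]), array([ 0.012, -0.008, -0.238]))
[ 624.3849 -175.5332  228.2572]
```

```bash
cat > m.py <<'E'
from h import *
def wmeas(fn):
    s=arm.read_state(); P=np.r_[s["position"],s["ee_rot"]]; im=grab("wrist",fn)
    g=cv2.cvtColor(im,cv2.COLOR_BGR2HSV); C=[]
    for r in range(150,216,6):
        x=np.where((g[r,225:300,1]<60)&(g[r,225:300,2]>110))[0]+225; C.append(((x.min()+x.max())/2,r))
    C=np.array(C); f=np.polyfit(C[:,1],C[:,0],1); ax=lambda r:wonz((np.polyval(f,r),r),100,P)
    a,b=ax(150),ax(216); d=b-a; yaw=np.degrees(np.arctan2(d[1],d[0]))
    return P,a+d*(-171-a[1])/d[1],yaw,f
E
python3 - <<'E'
from m import *
for k in range(4):
    P,p,y,f=wmeas(f"pics/w2_{k}.png"); print(P[:3],p,y,f, arm.read_state()["clock"])
E
```

```text
[ 624.3849 -175.5332  228.2572] [ 622.8316 -171.      100.    ] 109.30563472419865 [  0.0288 253.5909] 2.2
[ 623.2299 -173.26    228.0115] [ 622.8649 -171.      100.    ] 109.25854046332061 [  0.0288 253.1364] 2.25
[ 622.5341 -171.6196  228.2845] [ 622.796 -171.     100.   ] 109.4150265641365 [  0.0303 252.8182] 2.3
[ 622.2318 -170.5277  228.8008] [ 622.7915 -171.      100.    ] 109.21171824597998 [  0.025  253.9091] 2.35
```

The arm was still swaying a little, and across all readings the bar axis comes out steady at x = 622.8 (at y = -171), yaw 109.3°. From the commanded pose (622.7, -170, 230), the move is a small shift, a turn of -1.4° and 140 mm down.

Call:
step_arm(motion=[{"slide":[1,0,15],"dr":[0,0,-0.17],"jaw":85},{"slide":[1,0,40],"dr":[0,0,-0.17],"jaw":85},{"slide":[1,0,65],"dr":[0,0,-0.17],"jaw":85},{"slide":[1,0,90],"dr":[0,0,-0.17],"jaw":85},{"slide":[1,0,110],"dr":[0,0,-0.17],"jaw":85},{"slide":[1,0,127],"dr":[0,0,-0.17],"jaw":85},{"slide":[1,0,140],"dr":[0,0,-0.17],"jaw":85},{"slide":[1,0,140],"dr":[0,0,-0.17],"jaw":70}])

```text
clock: 3.35
position: [622.3, -170.6, 88.9]
ee_rot: [0.816, -0.578, -0.001, 0.001]
contact_force: [0.6, -0.8, -0.1]
gripper_width: 70.5
grasp_force: 0.0
```

Call:
step_arm(motion=[{"slide":[0,0,0],"dr":[0,0,0],"jaw":50},{"slide":[0,0,0],"dr":[0,0,0],"jaw":40},{"slide":[0,0,0],"dr":[0,0,0],"jaw":34},{"slide":[0,0,0],"dr":[0,0,0],"jaw":30},{"slide":[0,0,0],"dr":[0,0,0],"jaw":20},{"slide":[0,0,0],"dr":[0,0,0],"jaw":20},{"slide":[0,0,0],"dr":[0,0,0],"jaw":20},{"slide":[0,0,0],"dr":[0,0,0],"jaw":20}])

```text
clock: 4.35
position: [623.0, -171.0, 90.0]
ee_rot: [0.816, -0.579, -0.0, 0.0]
contact_force: [-0.2, 0.1, -0.2]
gripper_width: 20.3
grasp_force: 0.0
```

The jaws reached 20 mm with no grip force, so they missed the bar. I'll look before doing anything else.

Run:
```python
from h import *
a=grab("wrist","pics/w3.png"); b=grab("scene","pics/s3.png")
c=cv2.resize(b[150:280,190:340],(512,444),interpolation=cv2.INTER_CUBIC); 
o=np.zeros((444,800,3),np.uint8); o[:,288:]=c; o[:216,:288]=cv2.resize(a,(288,216)); cv2.imwrite("pics/v3.png",o)
s=arm.read_state(); print(s["gripper_width"],s["grasp_force"],s["position"],s["contact_force"])
```

```text
19.88328248953532 0.0 [ 622.985  -170.9702   89.9876] [-0.2502 -0.3574  0.695 ]
```

View pics/v3.png

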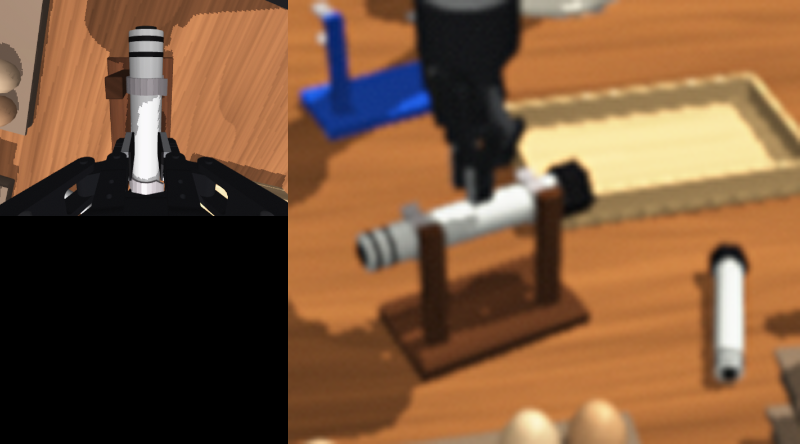

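The fingers seem to straddle the bar near its top. I need the wrist picture at full size to judge.

Run:
```python
from h import *
a=cv2.imread("pics/w3.png"); b=cv2.imread("pics/s3.png")
o=np.zeros((600,800,3),np.uint8)
o[:,:400]=cv2.resize(a[200:384,190:330],(400,526),interpolation=cv2.INTER_CUBIC)[:600] if 0 else cv2.resize(a[210:384,202:318],(400,600),interpolation=cv2.INTER_CUBIC)
o[:,400:]=cv2.resize(b[175:235,225:265],(400,600),interpolation=cv2.INTER_CUBIC)
cv2.imwrite("pics/v4.png",o)
for z in (90,100,115): print(proj("scene",[623,-171,z]))
```

```text
[243.6963 216.9701]
[243.6031 213.9576]
[243.4613 209.373 ]
```

View pics/v4.png

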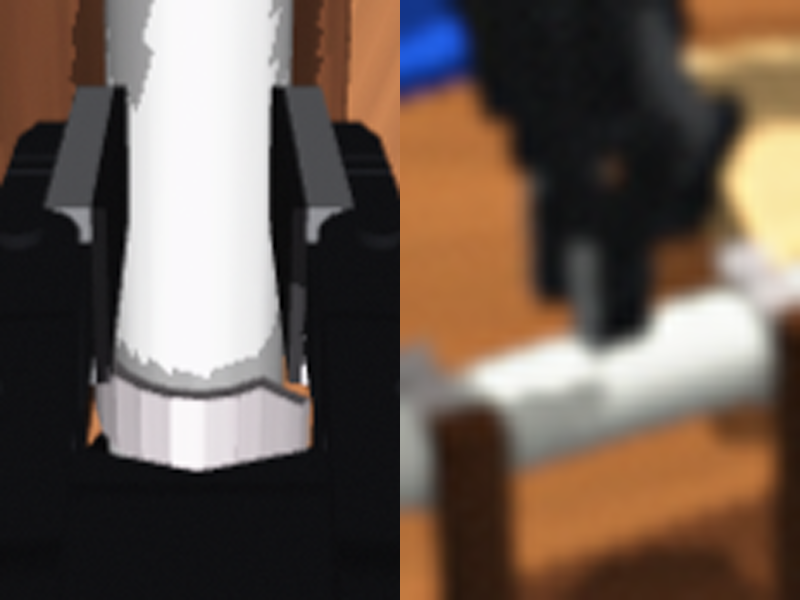

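The fingertips sit above the bar: the 20 mm gap spans about 42 px at wrist pixel row 236, and the tip shows at scene row 209.5. Both put the tips near z = 120, about 30 mm higher than the TCP reading. With the jaws open I'll go down another 33 mm. That leaves the body above 124 mm even by the stated geometry, and the fingers stay well clear of the base.

Call:
step_arm(motion=[{"slide":[0,0,0],"dr":[0,0,0],"jaw":70},{"slide":[0,0,0],"dr":[0,0,0],"jaw":70},{"slide":[0,0,0],"dr":[0,0,0],"jaw":70},{"slide":[0,0,6],"dr":[0,0,0],"jaw":70},{"slide":[0,0,14],"dr":[0,0,0],"jaw":70},{"slide":[0,0,22],"dr":[0,0,0],"jaw":70},{"slide":[0,0,29],"dr":[0,0,0],"jaw":70},{"slide":[0,0,33],"dr":[0,0,0],"jaw":70}])

```text
clock: 5.45
position: [622.7, -171.0, 56.2]
ee_rot: [0.816, -0.579, -0.0, 0.0]
contact_force: [-0.1, -0.2, -0.0]
gripper_width: 69.7
grasp_force: 0.0
```

Call:
step_arm(motion=[{"slide":[0,0,0],"dr":[0,0,0],"jaw":50},{"slide":[0,0,0],"dr":[0,0,0],"jaw":40},{"slide":[0,0,0],"dr":[0,0,0],"jaw":34},{"slide":[0,0,0],"dr":[0,0,0],"jaw":30},{"slide":[0,0,0],"dr":[0,0,0],"jaw":24},{"slide":[0,0,0],"dr":[0,0,0],"jaw":20},{"slide":[0,0,0],"dr":[0,0,0],"jaw":20},{"slide":[0,0,0],"dr":[0,0,0],"jaw":20}])

```text
clock: 6.45
position: [623.1, -171.0, 57.2]
ee_rot: [0.816, -0.579, 0.0, -0.0]
contact_force: [-1.1, -0.2, 1.8]
gripper_width: 27.9
grasp_force: 59.1
```

Run:
```python
from h import *
a=grab("wrist","pics/w5.png"); b=grab("scene","pics/s5.png")
o=np.zeros((600,800,3),np.uint8)
o[:,:400]=cv2.resize(a[210:384,202:318],(400,600),interpolation=cv2.INTER_CUBIC)
o[:,400:]=cv2.resize(b[175:235,225:265],(400,600),interpolation=cv2.INTER_CUBIC)
cv2.imwrite("pics/v5.png",o); print(arm.read_state())
```

```text
{'clock': 6.55, 'joints': array([-0.0179,  0.5426, -0.1132,  0.0001, -0.9145,  0.3545]), 'joint_vel': array([-0.0004, -0.0014,  0.0005,  0.0004,  0.0026, -0.0067]), 'joint_efforts': array([ -0.2033, -43.081 ,  15.5904,   3.4635,   0.0234,   0.0133]), 'position': array([ 623.1804, -170.968 ,   57.1501]), 'ee_rot': array([ 0.8156, -0.5786,  0.0002, -0.0001]), 'contact_force': array([-0.6589,  1.5487,  0.827 ]), 'wrist_torque': array([0.092 , 0.0413, 0.0601]), 'grasp_force': 59.07576084136963, 'gripper_width': 27.753947192019453}
```

View pics/v5.png

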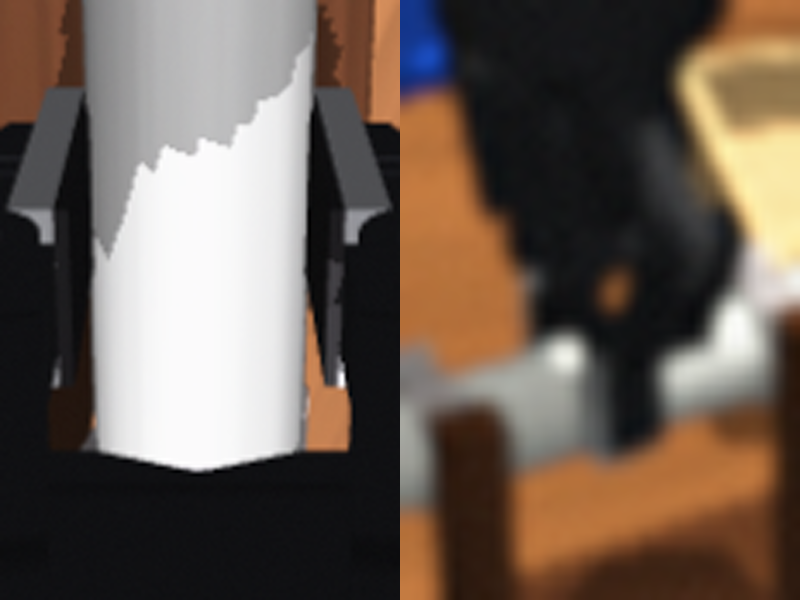

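The fingers now reach past the bar's axis on both sides, with the tip at scene row 221, about 10–13 mm below the axis. Grip is 59 N at 27.9 mm. Next I'll pull straight forward along tool +y.

Call:
step_arm(motion=[{"slide":[0,4,0],"dr":[0,0,0],"jaw":20},{"slide":[0,9,0],"dr":[0,0,0],"jaw":20},{"slide":[0,15,0],"dr":[0,0,0],"jaw":20},{"slide":[0,21,0],"dr":[0,0,0],"jaw":20},{"slide":[0,28,0],"dr":[0,0,0],"jaw":20},{"slide":[0,38,0],"dr":[0,0,0],"jaw":20},{"slide":[0,50,0],"dr":[0,0,0],"jaw":20},{"slide":[0,60,0],"dr":[0,0,0],"jaw":20}])

```text
clock: 7.55
position: [565.1, -191.2, 56.9]
ee_rot: [0.815, -0.579, -0.0, 0.0]
contact_force: [0.7, 0.0, -1.7]
gripper_width: 27.7
grasp_force: 59.5
```

Run:
```python
from h import *
a=grab("wrist","pics/w6.png"); b=grab("scene","pics/s6.png"); t=grab("top","pics/t6.png")
o=np.zeros((384,800,3),np.uint8)
o[:,:400]=cv2.resize(a[192:384,160:360],(400,384)); o[:,400:]=cv2.resize(b[140:268,185:318],(400,384),interpolation=cv2.INTER_CUBIC)
cv2.imwrite("pics/v6.png",o); s=arm.read_state(); print(s["position"],s["contact_force"],s["gripper_width"],s["grasp_force"])
# tray corners by approxPolyDP on first top image
im=cv2.imread("pics/top1.png"); h=cv2.cvtColor(im,cv2.COLOR_BGR2HSV); m=cv2.inRange(h,(18,20,130),(40,140,255)); m[:170]=0;m[250:]=0;m[:,:140]=0;m[:,260:]=0
c=max(cv2.findContours(m,0,2)[0],key=cv2.contourArea); q=cv2.approxPolyDP(cv2.convexHull(c),6,True).reshape(-1,2); 
for u in q: print(u,onz("top",u.astype(float),35))
R=rel([423,31,87],-85.3,cmd=(np.array([622.8-.944*60,-171-.3305*60,57]),[np.cos(np.radians(-70.7/2)),np.sin(np.radians(-70.7/2)),0,0])); print(R)
```

```text
[ 565.8223 -191.0916   57.233 ] [ 0.1514  0.0879 -1.3739] 28.019988792512315 59.49562311172485
[244 174] [517.5133 -94.8945  35.    ]
[249 236] [ 349.8492 -107.0753   35.    ]
[150 244] [331.3108 156.3268  35.    ]
[146 183] [494.7635 169.765   35.    ]
(array([-256.7,   61.8,  -30. ]), array([0.   , 0.   , 1.825]))
```

View pics/v6.png

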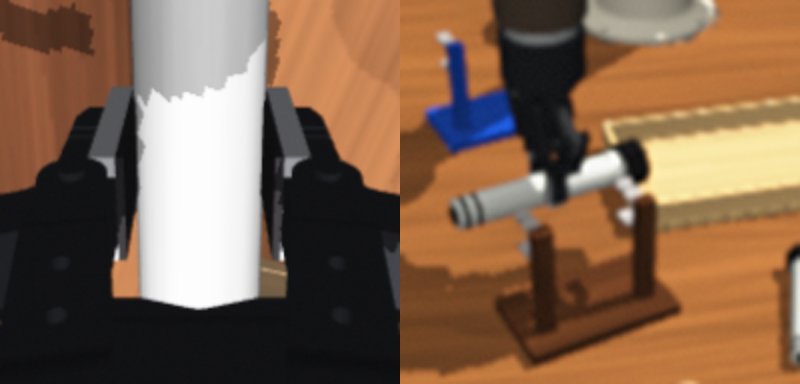

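The torch is out of both clips and held level, and the empty clips show at (525,225) and (628,195) in the picture. The tray centre checks at (423, 31), yaw 4.6°. Next I'll carry the torch over the tray.

Call:
step_arm(motion=[{"slide":[-12,12,-12],"dr":[0,0,0],"jaw":20},{"slide":[-45,24,-24],"dr":[0,0,0.2],"jaw":20},{"slide":[-88,36,-30],"dr":[0,0,0.6],"jaw":20},{"slide":[-133,46,-30],"dr":[0,0,1.0],"jaw":20},{"slide":[-178,54,-30],"dr":[0,0,1.4],"jaw":20},{"slide":[-218,60,-30],"dr":[0,0,1.7],"jaw":20},{"slide":[-245,62,-30],"dr":[0,0,1.83],"jaw":20},{"slide":[-257,62,-30],"dr":[0,0,1.83],"jaw":20}])

```text
clock: 8.7
position: [423.0, 32.6, 87.5]
ee_rot: [0.736, -0.677, 0.0, -0.001]
contact_force: [0.1, -0.1, -0.4]
gripper_width: 27.6
grasp_force: 59.5
```

Call:
step_arm(motion=[{"slide":[0,0,0],"dr":[0,0,0],"jaw":20},{"slide":[0,0,10],"dr":[0,0,0],"jaw":20},{"slide":[0,0,22],"dr":[0,0,0],"jaw":20},{"slide":[0,0,35],"dr":[0,0,0],"jaw":20},{"slide":[0,0,48],"dr":[0,0,0],"jaw":20},{"slide":[0,0,60],"dr":[0,0,0],"jaw":20},{"slide":[0,0,70],"dr":[0,0,0],"jaw":20},{"slide":[0,0,76],"dr":[0,0,0],"jaw":20}])

```text
clock: 9.7
position: [422.8, 31.1, 10.2]
ee_rot: [0.735, -0.678, -0.0, 0.0]
contact_force: [0.7, 0.3, -1.2]
gripper_width: 28.1
grasp_force: 59.5
```

Run:
```python
from h import *
b=grab("scene","pics/s7.png"); t=grab("top","pics/t7.png")
o=np.zeros((400,800,3),np.uint8)
o[:,:400]=cv2.resize(t[150:260,140:260],(400,400),interpolation=cv2.INTER_CUBIC); o[:,400:]=cv2.resize(b[130:240,235:355],(400,400),interpolation=cv2.INTER_CUBIC)
cv2.imwrite("pics/v7.png",o); s=arm.read_state(); print(s["position"],s["contact_force"],s["gripper_width"],s["grasp_force"])
```

```text
[422.616   31.1025  10.3907] [-1.0023 -0.3024 -0.694 ] 27.923033705449257 59.509636759757996
```

View pics/v7.png

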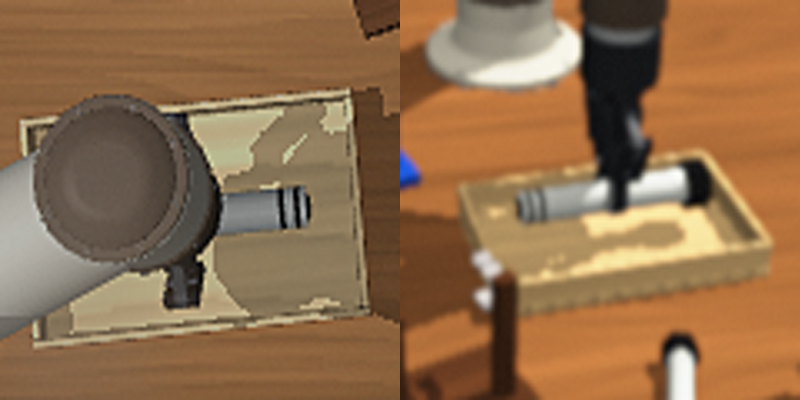

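The torch is centred over the tray and lined up with it, still about 27 mm above the floor. I'll lower the rest gently.

Call:
step_arm(motion=[{"slide":[0,0,5],"dr":[0,0,0],"jaw":20},{"slide":[0,0,10],"dr":[0,0,0],"jaw":20},{"slide":[0,0,15],"dr":[0,0,0],"jaw":20},{"slide":[0,0,19],"dr":[0,0,0],"jaw":20},{"slide":[0,0,22],"dr":[0,0,0],"jaw":20},{"slide":[0,0,24],"dr":[0,0,0],"jaw":20},{"slide":[0,0,25],"dr":[0,0,0],"jaw":20},{"slide":[0,0,25],"dr":[0,0,0],"jaw":20}])

```text
clock: 10.8
position: [423.0, 31.3, -14.0]
ee_rot: [0.735, -0.678, 0.0, -0.0]
contact_force: [-0.6, -0.4, -0.6]
gripper_width: 28.1
grasp_force: 59.5
```

Call:
step_arm(motion=[{"slide":[0,0,0.5],"dr":[0,0,0],"jaw":20},{"slide":[0,0,1],"dr":[0,0,0],"jaw":20},{"slide":[0,0,1],"dr":[0,0,0],"jaw":20},{"slide":[0,0,1.5],"dr":[0,0,0],"jaw":20},{"slide":[0,0,2],"dr":[0,0,0],"jaw":20},{"slide":[0,0,2],"dr":[0,0,0],"jaw":20},{"slide":[0,0,2],"dr":[0,0,0],"jaw":20},{"slide":[0,0,2],"dr":[0,0,0],"jaw":20}])

```text
clock: 11.8
position: [423.0, 31.3, -16.0]
ee_rot: [0.735, -0.678, 0.0, -0.0]
contact_force: [-0.1, -0.9, -0.9]
gripper_width: 27.8
grasp_force: 59.5
```

Call:
step_arm(motion=[{"slide":[0,0,0.5],"dr":[0,0,0],"jaw":20},{"slide":[0,0,1],"dr":[0,0,0],"jaw":20},{"slide":[0,0,1],"dr":[0,0,0],"jaw":20},{"slide":[0,0,1.5],"dr":[0,0,0],"jaw":20},{"slide":[0,0,1.5],"dr":[0,0,0],"jaw":20},{"slide":[0,0,2],"dr":[0,0,0],"jaw":20},{"slide":[0,0,2],"dr":[0,0,0],"jaw":20},{"slide":[0,0,2],"dr":[0,0,0],"jaw":20}])

```text
clock: 12.8
position: [423.0, 31.2, -17.9]
ee_rot: [0.735, -0.678, 0.0, -0.0]
contact_force: [-0.0, -4.4, 3.1]
gripper_width: 27.7
grasp_force: 59.9
```

The head has touched (3 N). I'll tilt the tail down about 1.6° so the bar rests along its whole length, then ease down 1.5 mm.

Call:
step_arm(motion=[{"slide":[0,0,0],"dr":[0,-0.05,0],"jaw":20},{"slide":[0,0,0.3],"dr":[0,-0.1,0],"jaw":20},{"slide":[0,0,0.5],"dr":[0,-0.15,0],"jaw":20},{"slide":[0,0,0.8],"dr":[0,-0.2,0],"jaw":20},{"slide":[0,0,1.1],"dr":[0,-0.2,0],"jaw":20},{"slide":[0,0,1.5],"dr":[0,-0.2,0],"jaw":20},{"slide":[0,0,1.5],"dr":[0,-0.2,0],"jaw":20},{"slide":[0,0,1.5],"dr":[0,-0.2,0],"jaw":20}])

```text
clock: 13.8
position: [423.1, 32.2, -18.4]
ee_rot: [0.735, -0.678, -0.01, -0.01]
contact_force: [-5.7, 5.1, 16.0]
gripper_width: 28.5
grasp_force: 61.3
```

It now presses on the floor at 16 N, so it is resting there. I'll open and retreat.

Call:
step_arm(motion=[{"slide":[0,0,-0.5],"dr":[0,0,0],"jaw":30},{"slide":[0,0,-0.5],"dr":[0,0,0],"jaw":36},{"slide":[0,0,-0.5],"dr":[0,0,0],"jaw":44},{"slide":[0,0,-0.5],"dr":[0,0,0],"jaw":52},{"slide":[0,0,-0.5],"dr":[0,0,0],"jaw":56},{"slide":[0,0,-0.5],"dr":[0,0,0],"jaw":56},{"slide":[0,0,-4],"dr":[0,0,0],"jaw":56},{"slide":[0,0,-10],"dr":[0,0,0],"jaw":56}])

```text
clock: 14.8
position: [422.9, 31.0, -9.3]
ee_rot: [0.735, -0.678, -0.01, -0.009]
contact_force: [0.3, 0.2, -0.3]
gripper_width: 55.9
grasp_force: 0.0
```

Call:
step_arm(motion=[{"slide":[0,0,-15],"dr":[0,0,0],"jaw":56},{"slide":[0,0,-35],"dr":[0,0,0],"jaw":56},{"slide":[0,0,-60],"dr":[0,0,0],"jaw":56},{"slide":[0,0,-90],"dr":[0,0,0],"jaw":56},{"slide":[0,0,-120],"dr":[0,0,0],"jaw":56},{"slide":[0,0,-150],"dr":[0,0,0],"jaw":56},{"slide":[0,0,-170],"dr":[0,0,0],"jaw":56},{"slide":[0,0,-180],"dr":[0,0,0],"jaw":56}])

```text
clock: 15.8
position: [423.7, 26.1, 171.9]
ee_rot: [0.735, -0.678, -0.01, -0.011]
contact_force: [0.6, -0.5, -0.5]
gripper_width: 55.9
grasp_force: 0.0
```

Run:
```python
from h import *
b=grab("scene","pics/s8.png"); t=grab("wrist","pics/w8.png")
o=np.zeros((384,800,3),np.uint8)
o[:,:400]=cv2.resize(t,(400,384)); o[:,400:]=cv2.resize(b[130:280,190:450],(400,384),interpolation=cv2.INTER_CUBIC)
cv2.imwrite("pics/v8.png",o); s=arm.read_state(); print(s["position"],s["contact_force"],s["gripper_width"],s["grasp_force"])
```

```text
[423.7498  26.1622 171.3298] [-0.3127  0.1801 -0.113 ] 55.9084418054263 0.0
```

View pics/v8.png

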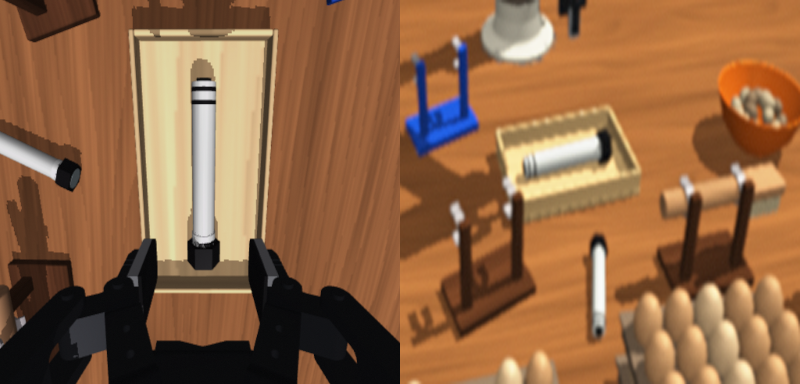

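The torch lies flat and centred in the tray, from (203,85) to (203,255) in the wrist half of the picture. The brush is still in its clips at (725,190), and the gripper is clear, so I'm handing the job in.

```bash
python3 -c "
from bench import arm; print(arm.job_done())"
```

```text
the job is handed in; nothing more can be done
None
```

The larger torch is out of its clips and lying flat in the tray, lowered by hand, with the brush still in its clips; the job is handed in at about 16 s on the robot's clock, and no verdict came back.

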